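# Weigh the packed flask on the sprung hook scale

## Task

Weigh the packed flask carrier: hang it by its top bar in the hook of the spring scale, easing its weight on so gently that the hook neither jumps nor bounces when you let go, and leave it hanging free until it has been quite still for a second or two. Then take hold again, let the hook rise back slowly as you lift the carrier off (the hook must never move faster than 10 cm a second), and set it down softly, upright, in the empty steel tray. Do not knock the hook or pull it down to its stop, and leave everything else where it stands.

Things in the scene. Friction and masses are not known exactly. Their poses are not given: they have to be found in the camera images.
- carrier_grip (a point): Centre of the dark grip tab on top of the packed flask carrier, an upright steel frame holding a brass block (50 x 70 x 34 mm); 0.12 to 0.7 kg, unknown. Tab: 26 mm along x, 14 mm along y (pinch these flats from above), 34 mm high; under it a 12 mm neck, then the bar. z up. Carrier's underside 132 mm below this point, top 17 mm above.
- carrier_bar (a point): Middle of the carrier's top bar, 30 mm below carrier_grip: round, 8 mm thick, along the carrier's y between two side bars (8 x 14 mm, outer faces at y = +-45 mm). Under it is an open window 74 mm wide, 47 mm high down to the brass block, through which the hook passes along the carrier's x.
- carrier_base (a point): Centre of the underside of the carrier's base plate (56 mm along x, 90 mm along y).
- scale: Spring scale, origin on the bench under the front of its post; x points away from hook to post. Grey base plate 12 mm high (x -130 to 40, y +-70 mm), aluminium post 26 x 40 mm, 320 mm high. A black carriage (48 mm wide) slides up and down the post's front and carries a flat steel hook arm reaching to -x, 105 mm out.
- scale_saddle (a point): Centre of the hook's level floor, on which the bar must lie; x from hook to post, z up. Hook 16 mm wide (y), floor 14 mm long (x) between two lips (at -x the hook's end, at +x a like one), 15 mm high, flaring 30 degrees from upright to a mouth of 30 mm. Arm 6 mm thick; carriage's face 89 mm to +x. 245 mm above the bench when unloaded; moves with the hook.
- scale_hook (a joint): How far the hook is pulled down, in m: 0 unloaded, stop at 0.135. Vertical spring of 60 N/m, preload 0.3 N, lightly damped: resting load on the hook = 0.3 N + 60 N/m x value. A 0.4 kg carrier settles at about 0.06 m, the heaviest at about 0.11 m.
- tray_floor (a point): Centre of the inner floor of the empty open steel tray, 160 mm along x, 170 mm along y, walls 4 mm thick with the rim 14 mm above the bench (9 mm above this floor).
- empty_frame_grip (a point): Grip tab centre of an empty frame just like the carrier but without the brass flask; not to be moved.
- pump_bottle: Bystander, not to be moved: white pump bottle, 62 x 78 x 195 mm; origin under its centre.
- handpiece_stand: Bystander, not to be moved: dark steel handpiece lying in a black cradle, about 150 mm long; origin under its centre.
- plaster_model: Bystander, not to be moved: small plaster tooth model, 55 x 62 x 30 mm; origin under its centre.
- mixing_bowl: Bystander, not to be moved: mixing bowl, 110 mm across, 60 mm high; origin under its centre.
- jar: Bystander, not to be moved: small jar, 56 mm across, 65 mm high; origin under its centre.

How it is judged:
On the way:
1. the carrier hangs free from the hook, its bar down on the hook's floor, hand off and everything still for a second (contact force between carrier and the arm below 0.05 N and contact force between carrier and scale_hook above 0.8 N and velocity of joint scale_hook between -0.012 and 0.012 m/s and linear speed of carrier below 0.03 m/s and z of carrier_bar in the frame of scale_saddle between 0.001 and 0.008 m and x of carrier_bar in the frame of scale_saddle between -0.007 and 0.007 m and height (world z) of carrier_base above 0.02 m), for 1 s.
At the end, for the whole second after the job is handed in: the carrier stands upright (within 0.06 rad) and at rest on the tray's floor, its base centre within 56 mm (tray x) and 60 mm (tray y) of the tray's centre; the hook is empty and back up (below 4 mm) (z of carrier_base in the frame of tray_floor between -0.003 and 0.004 m and x of carrier_base in the frame of tray_floor between -0.056 and 0.056 m and y of carrier_base in the frame of tray_floor between -0.06 and 0.06 m and angle between carrier_base's own z axis and vertical below 0.06 rad and linear speed of carrier below 0.02 m/s and value of joint scale_hook below 0.004 m); the robot touches nothing.
It fails at once if the hook jumps, bounces or is moved faster than 0.10 m/s (velocity of joint scale_hook above 0.1 m/s or velocity of joint scale_hook below -0.1 m/s).
It fails at once if the hook is pulled down to its stop (beyond 125 mm), or the carrier and the hook press on each other with more than 15 N (value of joint scale_hook above 0.125 m or contact force between carrier and scale_hook above 15 N).
It fails at once if the robot knocks the hook (more than 8 N) (contact force between the arm and scale_hook above 8 N).
It fails at once if the carrier is dropped or banged into the tray (over 40 N) or tipped (more than 0.6 rad) (contact force between carrier and tray above 40 N or angle between carrier_base's own z axis and vertical above 0.6 rad).
It fails at once if the empty frame or another bystander is moved more than 20 mm (distance of any of empty_frame_grip, pump_bottle, handpiece_stand, plaster_model, mixing_bowl, jar from where it was at the start of the episode above 0.02 m).
It also fails if it takes over 72 s, if anything falls off the work surface, if the arm or the gripper's body presses on something with over 40 N, if the wrist force passes 120 N, or if a joint passes its speed limit or range.

## Robot

A 6-joint arm with a two-finger parallel gripper is mounted at the origin on the work surface. World frame = base frame: x ahead of the robot, y to its left, z up, the work surface at z = 0. Lengths are in m, angles in rad, forces in N, time in s.
With the tool pointing down it reaches from about 0.25 to 0.775 m from the base axis. Payload 4 kg.
Tool frame: the origin (TCP) lies at the very end of the fingers, on their centre line; the grasp point (between the pads) lies tcp_to_grasp behind it (tcp_to_grasp is the distance from the TCP to the grasp point, in m); z points along the fingers, y is the direction in which the jaws open and shut (so a half turn about z gives the same grasp; the last joint's range is limited). The gripper opens to 94 mm and grips with 3 to 60 N. Pads are 16 mm wide; open, the fingers measure 119 mm over their backs; the gripper's body (75 mm by 177 mm) begins 78 mm behind the grasp point.
Start: joints at [1.224, 0.087, 1.371, -0, 1.684, -0.103], TCP at [0.133, 0.534, 0.206] pointing down, gripper open.
Joint ranges: [-3.1, 3.1], [-0.76, 2.03], [0.27, 2.55], [-1.08, 4.22], [0.17, 2.65], [-2.57, 2.57]. Speed limits (rad/s): [2.79, 2.79, 3.14, 3.14, 3.14, 3.14].

## Interface

Orientations are given as [roll, pitch, yaw] about the fixed x, y, z axes, in that order (R = Rz(yaw) Ry(pitch) Rx(roll)).
In Python, from bench import * gives the robot as it stands.
- The arm moves only by the tool play_rows, never from a script. Its argument "rows" is a list of rows, each a list of 3 entries, a list of its own where there are three numbers: the finger opening in cm, from 0 to 9.4, then the shift along the world's x, y, z in cm, then the turn, a rotation vector about the world's x, y, z in rad. A call has 1 to 8 rows; each row is the pose to reach, as a shift and turn from the pose commanded when the call began; what a row does not reach only later rows make up. A row lasts 1/12 s, in which the tool goes at most 41.7 mm and 7.16 degrees, less where a joint would pass 70% of its speed; a pose out of reach is approached as far as the arm can. A call with a gripper value outside its range is refused whole. The fingers move at their own pace and stop on an object; the grip force is fixed at half the most. Time passes only in rows, so rows that repeat a pose let the fingers close. It gives the time, the measured TCP pose, the force and the opening at its end, in the units of the state.
- get_obs(): the state, without advancing time (a new reading comes with each control period).
- snapshot(name): name is "side" or "top"; returns a dict with "pixels" (384x512x3 uint8, red, green, blue), "fx", "fy", "cx", "cy" (pixels), "rvec" (rotation vector, rad) and "tvec" (3), from world to camera coordinates, as OpenCV has them. Camera axes: x right, y down, z forward; pixel columns grow to the right and rows downward; lengths in m; the calibration is good to about 2 mm. A picture is of the moment at which its call begins. There is no depth.
- close_job(): hands the job in, once; it reports no verdict.
Trained networks look in the newest picture that a camera, given by its name, has taken for a name from the list of things; names that differ only in an ending like _2 or _b are one class to them, and where a whole thing is asked for, a point or a joint stands for the part that bears it (a point fixed in the world has none). Each returns a list of dicts, best first, with "confidence" (0 to 1); they miss things now and then, are a little off and sometimes report something else, mostly with a low value. They report only what shows in the picture. A call takes as long as a camera call.
- silhouettes(camera, label): "mask" (384x512 bool, what is visible of it) and "point" ([row, column] in pixels, amid what is visible of it).
The state is a dict: "time": time; "joint_positions": joint angles; "qvel": joint speeds; "joint_torque": joint torques, N m; "tool_pos": TCP position; "ee_rot": TCP orientation; "wrist_force": force on the tool from outside, world axes, zero at the start; "wrist_torque": the same for the moment, N m; "width": finger opening in m.
Only numpy, scipy, OpenCV 4.12 (cv2) and the standard library are available. Lean on these libraries where they do the work, as an engineer would, in place of code of your own. Each camera call takes 0.05 s, during which the arm holds its last target. There are 200 camera calls.

## Working session

There is one attempt and no reset: what is moved stays moved. The work goes in short steps, Python scripts to look and compute and a tool call to move; the robot and the scene stay as the last step left them, time stands still between calls to the robot, and variables do not carry over. Pictures are saved under pics/ and viewed, about 8 in all and at most 12, crops included, and the job is handed in when it is done.

Besides the shell and the picture viewer there is one more tool, called after ">>>" as name(argument=value, ...) on one line, values as JSON. play_rows: Moves the arm, as the interface text tells. Its arguments: {"type":"object","properties":{"rows":{"type":"array"}},"required":["rows"]}

```bash
mkdir -p pics; ls
cat > h.py <<'E'
from bench import *
import numpy as np, cv2
def snap(c,save=None):
    s=snapshot(c)
    if save: cv2.imwrite('pics/'+save,cv2.cvtColor(s['pixels'],cv2.COLOR_RGB2BGR))
    return s
def proj(s,P):
    K=np.array([[s['fx'],0,s['cx']],[0,s['fy'],s['cy']],[0,0,1]])
    return cv2.projectPoints(np.array(P,float).reshape(-1,1,3),np.array(s['rvec']),np.array(s['tvec']),K,None)[0].reshape(-1,2)
def ray(s,u,v):
    R=cv2.Rodrigues(np.array(s['rvec'],float))[0];t=np.array(s['tvec'],float)
    d=R.T@np.array([(u-s['cx'])/s['fx'],(v-s['cy'])/s['fy'],1.]);return -R.T@t,d/np.linalg.norm(d)
def atz(s,u,v,z):
    o,d=ray(s,u,v);return o+d*(z-o[2])/d[2]
def tri(s1,p1,s2,p2):
    o1,d1=ray(s1,*p1);o2,d2=ray(s2,*p2)
    a=np.linalg.lstsq(np.c_[d1,-d2],o2-o1,rcond=None)[0]
    A=o1+d1*a[0];B=o2+d2*a[1];return (A+B)/2,np.linalg.norm(A-B)
E
python3 - <<'E'
from h import *
np.set_printoptions(precision=4,suppress=True)
for c in('side','top'):
    s=snap(c,c+'0.png'); print(c,s['fx'],ray(s,s['cx'],s['cy']))
    for l in('carrier_grip','carrier_bar','scale','scale_saddle','tray_floor','empty_frame_grip','carrier_base'):
        for d in silhouettes(c,l)[:3]: 
            v,u=np.nonzero(d['mask']); print(l,round(d['confidence'],2),d['point'],(u.min(),u.max(),v.min(),v.max()) if len(u) else '')
o=get_obs();print(o)
E
```

```text
pics
side 455.64707613994824 (array([-0.1623, -0.7607,  1.1796]), array([ 0.494 ,  0.5055, -0.7074]))
carrier_grip 0.56 [288.4, 320.0] (np.int64(301), np.int64(334), np.int64(264), np.int64(309))
carrier_bar 0.93 [287.6, 319.2] (np.int64(301), np.int64(334), np.int64(264), np.int64(310))
scale 0.65 [195.7, 248.0] (np.int64(225), np.int64(284), np.int64(124), np.int64(228))
scale_saddle 0.52 [152.2, 252.9] (np.int64(239), np.int64(272), np.int64(138), np.int64(166))
tray_floor 0.75 [149.0, 252.2] (np.int64(238), np.int64(272), np.int64(137), np.int64(167))
tray_floor 0.67 [179.8, 175.5] (np.int64(143), np.int64(203), np.int64(161), np.int64(201))
tray_floor 0.32 [193.3, 248.3] (np.int64(224), np.int64(284), np.int64(122), np.int64(230))
empty_frame_grip 0.63 [275.0, 256.1] (np.int64(245), np.int64(274), np.int64(251), np.int64(297))
carrier_base 0.6 [289.9, 319.0] (np.int64(301), np.int64(334), np.int64(264), np.int64(310))
top 352.8029791991942 (array([ 0.4716, -0.0193,  1.3132]), array([ 0.0744, -0.0029, -0.9972]))
carrier_grip 0.93 [210.3, 357.0] (np.int64(344), np.int64(377), np.i
[... 446 characters left out ...]
p.int64(332), np.int64(226), np.int64(244))
carrier_base 0.9 [212.5, 359.5] (np.int64(344), np.int64(376), np.int64(203), np.int64(218))
carrier_base 0.65 [174.9, 250.9] (np.int64(222), np.int64(276), np.int64(154), np.int64(198))
{'time': 0.8, 'joint_positions': array([ 1.2239,  0.0871,  1.3707, -0.    ,  1.6836, -0.1031]), 'qvel': array([-0.0015,  0.0005, -0.0001,  0.0014,  0.0002,  0.001 ]), 'joint_torque': array([  0.0002, -33.9993, -30.2577,   0.0718,   0.0234,  -0.    ]), 'tool_pos': array([0.1328, 0.5338, 0.2056]), 'ee_rot': array([3.1414, 0.    , 2.8978]), 'wrist_force': array([ 0.9746, -0.0012,  0.2301]), 'wrist_torque': array([0.013 , 0.0481, 0.0177]), 'width': 0.09373463528495211}
```

Run:
```python
import cv2
a=cv2.imread('pics/side0.png')[100:330,120:370];b=cv2.imread('pics/top0.png')[140:260,130:390]
cv2.imwrite('pics/side1.png',cv2.resize(a,None,fx=2.6,fy=2.6,interpolation=cv2.INTER_CUBIC))
cv2.imwrite('pics/top1.png',cv2.resize(b,None,fx=3,fy=3,interpolation=cv2.INTER_CUBIC))
```

```text
(no output)
```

View pics/side1.png

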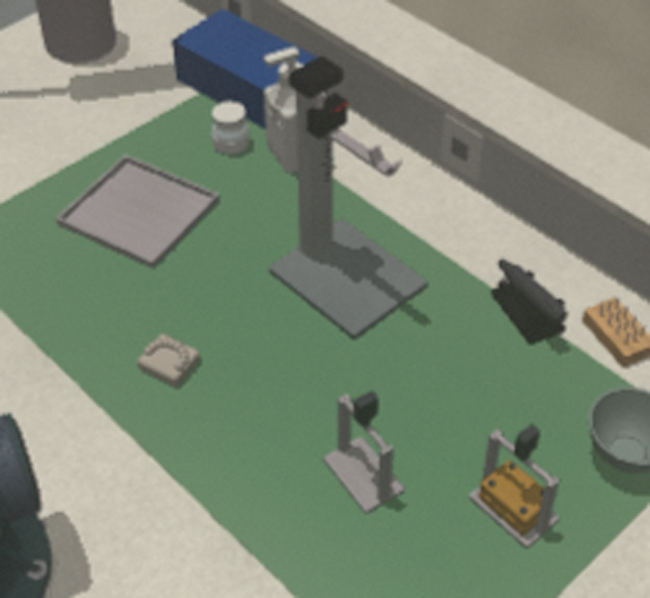

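View pics/top1.png

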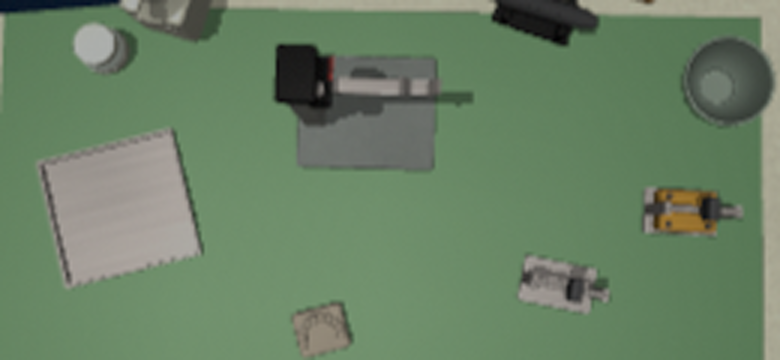

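The side view (2.6x crop) shows the brass-filled carrier at about (319,288), with the empty frame left of it at (256,275). The scale's hook arm points to the right, ending near (272,162), and the tray is at the left at (175,180). In the top view the hook points along image right (world -y) and the carrier's bar lies roughly along y. I'll fit poses by matching box models to the masks.

```bash
cat > fit.py <<'E'
from h import *
from scipy.optimize import minimize
def B(x0,x1,y0,y1,z0,z1): return np.array([[x,y,z] for x in(x0,x1) for y in(y0,y1) for z in(z0,z1)])/1000
car=[B(-28,28,-45,45,0,6),B(-7,7,-45,-37,0,106),B(-7,7,37,45,0,106),B(-4,4,-45,45,98,106),B(-13,13,-7,7,115,149),B(-4,4,-6,6,104,118)]
blk=[B(-25,25,-35,35,6,51)]
sca=[B(-130,40,-70,70,0,12),B(0,26,-20,20,0,320)]
tray=[B(-84,84,-89,89,0,14)]
def render(s,boxes,p,S=4):
    m=np.zeros((384*S,512*S),np.uint8);c,n=np.cos(p[2]),np.sin(p[2])
    for b in boxes:
        P=b@np.array([[c,n,0],[-n,c,0],[0,0,1]])+[p[0],p[1],p[3] if len(p)>3 else 0]
        q=(proj(s,P)+.5)*S
        cv2.fillConvexPoly(m,cv2.convexHull(np.round(q).astype(np.int32)),255)
    return cv2.resize(m,(512,384),interpolation=cv2.INTER_AREA)/255.
def fit(views,boxes,p0):
    def f(p):
        t=0
        for s,m in views:
            r=render(s,boxes,p);t+=1-np.minimum(r,m).sum()/np.maximum(r,m).sum()
        return t
    best=None
    for k in range(3):
        sx=np.vstack([p0]+[np.array(p0)+d for d in np.diag([.015,.015,.2])*(-1)**k])
        r=minimize(f,p0,method='Nelder-Mead',options=dict(initial_simplex=sx,xatol=1e-4,fatol=1e-5));p0=r.x
    return r.x,r.fun
E
python3 - <<'E'
from fit import *
np.set_printoptions(precision=4,suppress=True)
T=snap('top');ms={}
g=lambda c,l,i=0:silhouettes(c,l)[i]['mask'].astype(float)
mt={l:g('top',l) for l in('carrier_grip','tray_floor','empty_frame_grip','scale')}
S=snap('side')
mside={l:g('side',l) for l in('carrier_bar','empty_frame_grip','scale')}
td=[d for d in silhouettes('side','tray_floor') if d['point'][1]<210]
def init(l,z):
    v,u=np.nonzero(mt[l]);return atz(T,u.mean(),v.mean(),z)[:2]
i=init('carrier_grip',.03)
for nm,vs in(('both',[(T,mt['carrier_grip']),(S,mside['carrier_bar'])]),('top',[(T,mt['carrier_grip'])]),('side',[(S,mside['carrier_bar'])])):
    print('carrier',nm,fit(vs,car+blk,[*i,0]))
i=init('empty_frame_grip',.03)
print('empty',fit([(T,mt['empty_frame_grip']),(S,mside['empty_frame_grip'])],car,[*i,-.15]))
i=init('tray_floor',0)
print('tray',fit([(T,mt['tray_floor'])]+([(S,td[0]['mask'].astype(float))] if td else []),tray,[*i,.17]),len(td))
# scale base: by hull corners of grey plate, top picture pixel corners (crop/3+offset)
for u,v in((297,168),(434,171),(437,57)):
    print(atz(T,130+u/3,140+v/3,.012))
for l in ('scale','scale_saddle'):
    for c,s in(('top',T),('side',S)):
        d=silhouettes(c,l)[0];cv2.imwrite(f'pics/m_{l}_{c}.png',d['mask']*255)
E
```

```text
carrier both (array([ 0.504 , -0.3736, -0.0589]), np.float64(0.2369999192757417))
carrier top (array([ 0.5039, -0.3744, -0.0467]), np.float64(0.13157184740183814))
carrier side (array([ 0.5051, -0.3734, -0.072 ]), np.float64(0.09982039421753275))
empty (array([ 0.4137, -0.2214, -0.2004]), np.float64(0.30225869561420615))
tray (array([0.4979, 0.3162, 0.2819]), np.float64(0.20640710802473916)) 1
[0.5483 0.0994 0.012 ]
[ 0.5474 -0.0693  0.012 ]
[ 0.6892 -0.071   0.012 ][ WARN:0@8.800] global loadsave.cpp:1063 imwrite_ Unsupported depth image for selected encoder is fallbacked to CV_8U.
```

Run:
```python
from fit import *
np.set_printoptions(precision=4,suppress=True)
T=snap('top');S=snap('side')
z=9
def crop(s,u0,v0,w,h):
    a=cv2.cvtColor(s['pixels'],cv2.COLOR_RGB2BGR)[v0:v0+h,u0:u0+w]
    return cv2.resize(a,None,fx=z,fy=z,interpolation=cv2.INTER_CUBIC)
a=crop(T,215,145,66,28);b=crop(S,225,120,66,52-14)
# predicted saddle-model outline: saddle at (0.6185,-0.045..)
cv2.imwrite('pics/hook.png',np.vstack([a,b]))
for u in(275.7,276):print(atz(T,u,168.7,.26),atz(T,u,168.7,.245))
for Y in(-.04,-.05,-.06):print(Y,proj(T,[[.6185,Y,.245],[.6185,Y-.016,.26]]),proj(S,[[.6185,Y,.245],[.6185,Y-.016,.26]]))
```

```text
[ 0.6183 -0.0617  0.26  ] [ 0.6203 -0.0623  0.245 ]
[ 0.6183 -0.0626  0.26  ] [ 0.6204 -0.0632  0.245 ]
-0.04 [[268.3936 169.1773]
 [273.8187 168.5877]] [[266.0116 163.1663]
 [269.9139 161.9733]]
-0.05 [[271.6712 169.2323]
 [277.1421 168.6435]] [[268.3329 164.7119]
 [272.2806 163.5355]]
-0.06 [[274.9485 169.2873]
 [280.4654 168.6993]] [[270.6709 166.2688]
 [274.6647 165.109 ]]
```

View pics/hook.png

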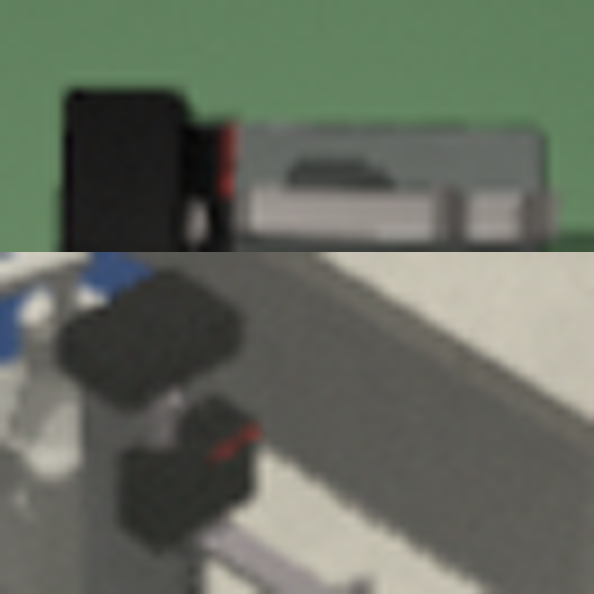

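The hook's lips and floor centre at about (269.7,168.4) in the top picture, which gives a saddle near (0.620, -0.0455). Next I'll check tcp_to_grasp and work out the shift to the carrier.

Run:
```python
import bench
print([n for n in dir(bench) if not n.startswith('_')], getattr(bench,'tcp_to_grasp',None))
```

```text
['IKError', 'close_job', 'get_obs', 'silhouettes', 'snapshot', 'tcp_to_grasp'] 0.0188
```

>>> play_rows(rows=[[9.4,[1.5,-3.7,0.5],[0,0,0.1]],[9.4,[3,-7.4,1],[0,0,0.19]],[9.4,[4.5,-11.1,1.5],[0,0,0.19]],[9.4,[6,-14.8,2],[0,0,0.19]],[9.4,[7.5,-18.4,2],[0,0,0.19]],[9.4,[9,-22,2],[0,0,0.19]],[9.4,[10.5,-25.7,2],[0,0,0.19]],[9.4,[12,-29.3,2],[0,0,0.19]]])

```text
time: 2.27
tool_pos: [0.2529, 0.2391, 0.2258]
ee_rot: [3.141, 0.001, 3.089]
wrist_force: [0.4, -0.9, -0.5]
width: 0.0941
```

>>> play_rows(rows=[[9.4,[1.5,-3.7,0],[0,0,0]],[9.4,[3,-7.4,0],[0,0,0]],[9.4,[4.5,-11.1,0],[0,0,0]],[9.4,[6,-14.8,0],[0,0,0]],[9.4,[7.5,-18.4,0],[0,0,0]],[9.4,[9,-22,0],[0,0,0]],[9.4,[10.5,-25.7,0],[0,0,0]],[9.4,[12,-29.3,0],[0,0,0]]])

```text
time: 2.93
tool_pos: [0.373, -0.0545, 0.2259]
ee_rot: [-3.142, 0.002, 3.087]
wrist_force: [1.0, 1.3, 0.3]
width: 0.0937
```

>>> play_rows(rows=[[9.4,[1.5,-3.7,0],[0,0,0]],[9.4,[3,-7.4,0],[0,0,0]],[9.4,[4.5,-11.1,0],[0,0,0]],[9.4,[6,-14.8,0],[0,0,0]],[9.4,[7.5,-18.4,0],[0,0,0]],[9.4,[9,-22,0],[0,0,0]],[9.4,[10.5,-25.7,0],[0,0,0]],[9.4,[12,-29.3,0],[0,0,0]]])

```text
time: 3.6
tool_pos: [0.4931, -0.3473, 0.2253]
ee_rot: [3.141, 0.0, 3.087]
wrist_force: [0.8, 0.3, -0.1]
width: 0.0942
```

>>> play_rows(rows=[[9.4,[0.6,-1.3,0],[0,0,0]],[9.4,[1.1,-2.6,-1],[0,0,0]],[9.4,[1.1,-2.6,-3],[0,0,0]],[9.4,[1.1,-2.6,-5],[0,0,0]],[9.4,[1.1,-2.6,-6],[0,0,0]],[9.4,[1.1,-2.6,-6.5],[0,0,0]],[9.4,[1.1,-2.6,-6.5],[0,0,0]]])

```text
time: 4.18
tool_pos: [0.5032, -0.3706, 0.1591]
ee_rot: [3.14, -0.002, 3.088]
wrist_force: [-0.6, 0.8, 0.5]
width: 0.0938
```

Run:
```python
from h import *
o=get_obs();print(o['time'],o['tool_pos'],o['ee_rot'],o['wrist_force'])
T=snap('top');S=snap('side')
f=lambda s,u,v,w,h,z:cv2.resize(cv2.cvtColor(s['pixels'],cv2.COLOR_RGB2BGR)[v:v+h,u:u+w],None,fx=z,fy=z,interpolation=cv2.INTER_CUBIC)
cv2.imwrite('pics/g.png',np.hstack([f(T,310,160,90,110,4),f(S,275,210,90,110,4)]))
```

```text
4.1833 [ 0.50324649 -0.3706351   0.15910364] [ 3.13982331e+00 -2.10513918e-03  3.08795789e+00] [-0.62500731  0.82683904  0.45046175]
```

View pics/g.png

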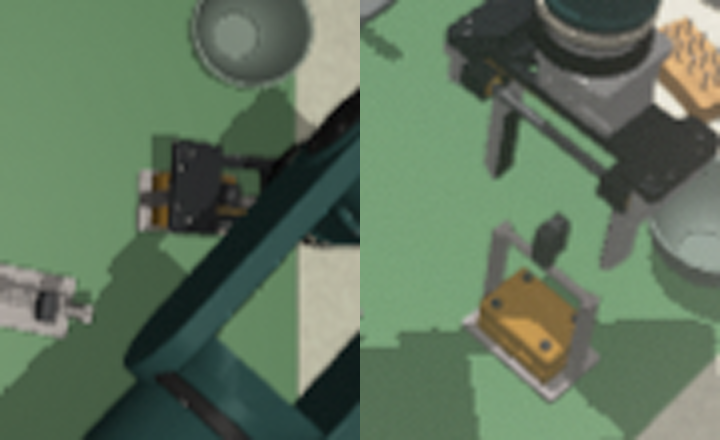

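The fingers straddle the tab symmetrically in both views, at about (195,185) in the left half and (545,240) in the right half of the crop. I'll go down and close.

>>> play_rows(rows=[[9.4,[0,-0.3,-2.5],[0,0,0]],[9.4,[0,-0.3,-4],[0,0,0]],[9.4,[0,-0.3,-4.5],[0,0,0]],[5,[0,-0.3,-4.6],[0,0,0]],[2,[0,-0.3,-4.6],[0,0,0]],[0,[0,-0.3,-4.6],[0,0,0]],[0,[0,-0.3,-4.6],[0,0,0]],[0,[0,-0.3,-4.6],[0,0,0]]])

```text
time: 4.95
tool_pos: [0.5043, -0.3747, 0.116]
ee_rot: [-3.14, 0.002, 3.088]
wrist_force: [0.2, 0.2, 0.7]
width: 0.064
```

>>> play_rows(rows=[[0,[0,0,0],[0,0,0]],[0,[0,0,0],[0,0,0]],[0,[0,0,0],[0,0,0]],[0,[0,0,0],[0,0,0]]])

```text
time: 5.28
tool_pos: [0.5038, -0.3743, 0.1145]
ee_rot: [3.142, -0.0, 3.088]
wrist_force: [-0.5, 0.0, 0.1]
width: 0.0376
```

>>> play_rows(rows=[[0,[0,0,0],[0,0,0]],[0,[0,0,0],[0,0,0]],[0,[0,0,0],[0,0,0]],[0,[0,0,0],[0,0,0]],[0,[0,0,0],[0,0,0]],[0,[0,0,0.5],[0,0,0]],[0,[0,0,2],[0,0,0]],[0,[0,0,5],[0,0,0]]])

```text
time: 5.95
tool_pos: [0.5013, -0.3723, 0.1591]
ee_rot: [3.134, -0.009, 3.088]
wrist_force: [-0.4, 0.7, -3.8]
width: 0.0139
```

Run:
```python
from h import *
for i in range(8):
    T=snap('top');o=get_obs();print(o['time'],o['tool_pos'],o['wrist_force'],o['wrist_torque'],o['joint_torque'][1:3],o['width'])
```

```text
6.0 [ 0.50459064 -0.37516625  0.16979184] [ 0.49293292 -0.65074286  1.99181112] [-0.15979551 -0.16758524 -0.01524804] [-23.22144806 -15.67077756] 0.013449191935350215
6.05 [ 0.50577128 -0.37621936  0.16977761] [-0.1199355   0.10983573 -2.61026371] [-0.05000359 -0.03717611 -0.01699095] [-38.62921357 -27.8236717 ] 0.013615972680947767
6.1 [ 0.50509977 -0.37554843  0.1673243 ] [ 0.02573631 -0.08662941 -3.77429123] [ 0.01426859  0.02753834 -0.00760427] [-43.74192238 -32.00361013] 0.013803279102189498
6.15 [ 0.50409457 -0.37465879  0.1649082 ] [-0.15836728 -0.16161034 -4.38661103] [0.06083953 0.02500823 0.00864858] [-45.07778764 -33.06558251] 0.01389612763720092
6.2 [ 0.50340096 -0.37399515  0.16323109] [-1.0182747   0.6745089  -3.84187442] [-0.0330715   0.04250336 -0.03001663] [-45.14870882 -33.02988052] 0.014038773800383262
6.25 [ 0.50302016 -0.37363111  0.16231499] [-0.24387277 -0.18274986 -3.94285299] [-0.0060272  -0.01204464 -0.02575106] [-44.82947946 -32.68424034] 0.013790177833718135
6.3 [ 0.50289779 -0.37350568  0.16199604] [ 1.00481584 -0.32695421 -4.88612034] [ 0.04631615 -0.00284726 -0.00778468] [-44.44293737 -32.31912374] 0.013727216662334679
6.35 [ 0.50291485 -0.37353559  0.16201765] [ 0.5150492   0.0833556  -2.96121186] [ 0.01354816 -0.01938374 -0.01553075] [-44.10396695 -32.02457428] 0.013733982227480332
```

>>> play_rows(rows=[[0,[0,0,1],[0,0,-0.05]],[0,[0,0,3],[0,0,-0.15]],[0,[0.5,1,5],[0,0,-0.25]],[0,[1.5,2.5,7],[0,0,-0.36]],[0,[2.5,4,9],[0,0,-0.47]],[0,[3.5,5.5,11],[0,0,-0.58]],[0,[4.5,7.5,12.2],[0,0,-0.69]],[0,[5.5,9.5,12.6],[0,0,-0.8]]])

```text
time: 7.02
tool_pos: [0.5596, -0.279, 0.2923]
ee_rot: [3.141, 0.003, 2.282]
wrist_force: [0.6, -0.5, -2.8]
width: 0.0139
```

>>> play_rows(rows=[[0,[1,1.6,0],[0,0,-0.11]],[0,[2,3.2,0],[0,0,-0.22]],[0,[3,4.8,0],[0,0,-0.33]],[0,[4,6.4,0],[0,0,-0.44]],[0,[5,8,0],[0,0,-0.55]],[0,[5.7,9.2,0],[0,0,-0.64]],[0,[6.1,9.8,0],[0,0,-0.69]],[0,[6.2,10,0],[0,0,-0.716]]])

```text
time: 7.68
tool_pos: [0.6213, -0.1775, 0.2884]
ee_rot: [-3.139, -0.002, 1.572]
wrist_force: [1.0, 0.3, -3.2]
width: 0.0136
```

>>> play_rows(rows=[[0,[0,0,0],[0,0,0]],[0,[0,0,0],[0,0,0]],[0,[0,0,0],[0,0,0]],[0,[0,0,0],[0,0,0]]])

```text
time: 8.02
tool_pos: [0.6205, -0.1797, 0.29]
ee_rot: [-3.141, -0.0, 1.572]
wrist_force: [1.0, 0.2, -2.6]
width: 0.0139
```

Run:
```python
from h import *
T=snap('top');S=snap('side')
for i in range(4):
    o=get_obs();print(o['time'],o['tool_pos'],o['ee_rot'],o['wrist_force'],o['joint_torque'][1:3],o['qvel'].round(3));T=snap('top')
p=o['tool_pos']
f=lambda s,u,v,w,h,z:cv2.resize(cv2.cvtColor(s['pixels'],cv2.COLOR_RGB2BGR)[v:v+h,u:u+w],None,fx=z,fy=z,interpolation=cv2.INTER_CUBIC)
cv2.imwrite('pics/h1.png',f(S,225,100,130,120,6)[:600,:800])
for c,s in(('top',T),('side',S)):print(c,proj(s,[p,[p[0],p[1],p[2]+.0188-.03],[.62,-.0455,.245]]))
```

```text
8.1167 [ 0.62057767 -0.17965749  0.29041039] [-3.14151216e+00 -4.26499891e-06  1.57139254e+00] [ 0.59220385  0.13535996 -3.5358549 ] [-45.24343371 -31.70351386] [ 0.002 -0.001 -0.002 -0.     0.     0.001]
8.1667 [ 0.62059916 -0.17961065  0.29051164] [3.14155632e+00 3.96523574e-05 1.57141664e+00] [ 0.64422935 -1.02361822 -2.5093408 ] [-45.26647925 -31.71784759] [ 0.001 -0.001 -0.001 -0.001  0.    -0.   ]
8.2167 [ 0.62062327 -0.1795668   0.29057248] [3.14144123e+00 4.63700614e-05 1.57144444e+00] [ 0.13209709  0.35328771 -3.24352676] [-45.29176712 -31.73318267] [ 0.003  0.002 -0.001  0.001 -0.    -0.   ]
8.2667 [ 0.62067281 -0.17949351  0.29061717] [3.14133080e+00 7.44259244e-05 1.57151942e+00] [-0.13743149 -0.34354941 -2.77380085] [-45.315274   -31.74749494] [ 0.001  0.001 -0.003  0.002  0.001  0.002]
top [[316.45304692 167.11582262]
 [315.85666124 167.65395475]
 [270.20348593 168.71959517]]
side [[301.80079442 174.03724959]
 [301.46570503 176.88432672]
 [267.62420242 163.7916201 ]]
```

View pics/h1.png

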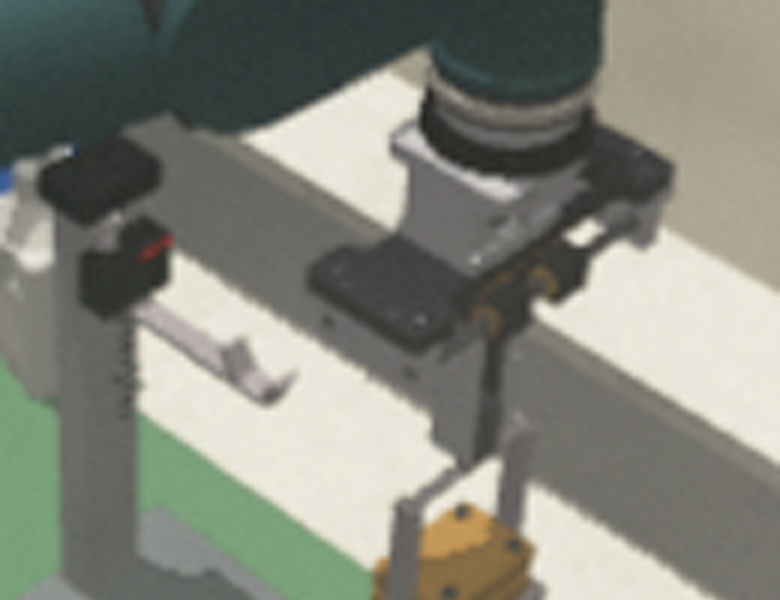

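The picture shows the carrier gripped upright. Its bar centre is at about (460,462) in the crop, predicted (462,464), and the hook floor is at about (258,390), predicted within 1 px. Next I'll slide the window over the hook.

>>> play_rows(rows=[[0,[0,1,-0.1],[0,0,0]],[0,[0,2.5,-0.2],[0,0,0]],[0,[0,4.2,-0.2],[0,0,0]],[0,[0,6,-0.2],[0,0,0]],[0,[0,7.8,-0.2],[0,0,0]],[0,[0,9.5,-0.2],[0,0,0]],[0,[0,11,-0.2],[0,0,0]],[0,[0,12,-0.2],[0,0,0]]])

```text
time: 8.98
tool_pos: [0.6206, -0.0563, 0.2887]
ee_rot: [3.141, -0.001, 1.574]
wrist_force: [0.3, -0.4, -4.1]
width: 0.0139
```

>>> play_rows(rows=[[0,[0,0.7,0],[0,0,0]],[0,[0,1.2,0],[0,0,0]],[0,[0,1.4,0],[0,0,0]],[0,[0,1.4,0],[0,0,0]],[0,[0,1.4,0],[0,0,0]],[0,[0,1.4,0],[0,0,0]]])

```text
time: 9.48
tool_pos: [0.6208, -0.046, 0.2884]
ee_rot: [-3.142, 0.0, 1.571]
wrist_force: [0.4, -0.5, -3.9]
width: 0.014
```

```bash
cat > look.py <<'E'
from h import *
import sys
S=snap('side')
F=[];J=[]
for i in range(int(sys.argv[2])):
    o=get_obs();F.append(o['wrist_force']);J.append(o['joint_torque']);snap('top')
p=o['tool_pos'];print(o['time'],p,o['ee_rot'],np.mean(F,0),np.array(J)[-1].round(3),o['width'])
f=lambda s,u,v,w,h,z:cv2.resize(cv2.cvtColor(s['pixels'],cv2.COLOR_RGB2BGR)[v:v+h,u:u+w],None,fx=z,fy=z,interpolation=cv2.INTER_CUBIC)
cv2.imwrite('pics/'+sys.argv[1],f(S,225,130,90,90,6.6))
q=proj(S,[[p[0],p[1],p[2]+.0188-.03],[.62,-.0455,.245]]);print((q-[225,130]+.5)*6.6)
E
python3 look.py h2.png 5
```

```text
9.7333 [ 0.6207855  -0.04564153  0.288452  ] [3.14157768e+00 3.87734494e-05 1.57117606e+00] [-0.41463533  0.12673414 -3.59889919] [-2.1000e-02 -4.2994e+01 -3.1858e+01  6.5000e-02  2.8000e-02 -0.0000e+00] 0.013674901229091938
[[288.36568071 173.16649773]
 [284.619736   226.32469268]]
```

View pics/h2.png

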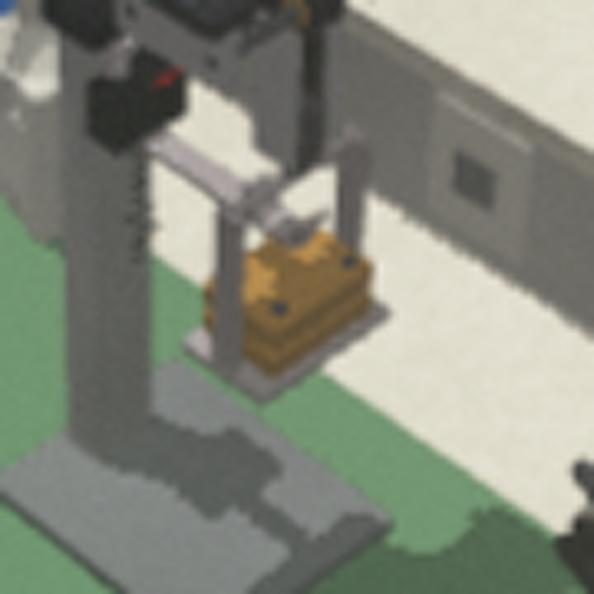

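The hook runs through the window: bar middle is at about (292,173), between the lips at (262,190) and (318,215). I'll lower slowly now.

>>> play_rows(rows=[[0,[0,0,-0.3],[0,0,0]],[0,[0,0,-0.8],[0,0,0]],[0,[0,0,-1.2],[0,0,0]],[0,[0,0,-1.6],[0,0,0]],[0,[0,0,-1.9],[0,0,0]],[0,[0,0,-2.2],[0,0,0]],[0,[0,0,-2.4],[0,0,0]],[0,[0,0,-2.6],[0,0,0]]])

```text
time: 10.45
tool_pos: [0.6207, -0.0452, 0.2622]
ee_rot: [-3.141, -0.0, 1.572]
wrist_force: [-0.1, -0.2, -2.8]
width: 0.014
```

>>> play_rows(rows=[[0,[0,0,-0.2],[0,0,0]],[0,[0,0,-0.4],[0,0,0]],[0,[0,0,-0.6],[0,0,0]],[0,[0,0,-0.8],[0,0,0]],[0,[0,0,-1.0],[0,0,0]],[0,[0,0,-1.2],[0,0,0]],[0,[0,0,-1.4],[0,0,0]],[0,[0,0,-1.6],[0,0,0]]])

```text
time: 11.12
tool_pos: [0.6208, -0.0452, 0.2465]
ee_rot: [3.141, 0.0, 1.572]
wrist_force: [-0.3, 0.9, -2.1]
width: 0.0141
```

>>> play_rows(rows=[[0,[0,0,-0.2],[0,0,0]],[0,[0,0,-0.4],[0,0,0]],[0,[0,0,-0.6],[0,0,0]],[0,[0,0,-0.8],[0,0,0]],[0,[0,0,-1.0],[0,0,0]],[0,[0,0,-1.2],[0,0,0]],[0,[0,0,-1.3],[0,0,0]],[0,[0,0,-1.4],[0,0,0]]])

```text
time: 11.78
tool_pos: [0.6208, -0.0453, 0.2325]
ee_rot: [3.141, 0.0, 1.572]
wrist_force: [-0.2, -0.2, -0.9]
width: 0.0141
```

```bash
python3 look.py h3.png 12
```

```text
12.3833 [ 0.62081491 -0.04525293  0.23253965] [3.14137745e+00 4.65463240e-06 1.57179499e+00] [-0.02472105  0.15026059 -1.26613753] [-1.0700e-01 -4.1662e+01 -3.1063e+01  1.3000e-02 -2.6000e-02 -0.0000e+00] 0.0137471454687591
[[283.774004   262.74049954]
 [284.619736   226.32469268]]
```

View pics/h3.png

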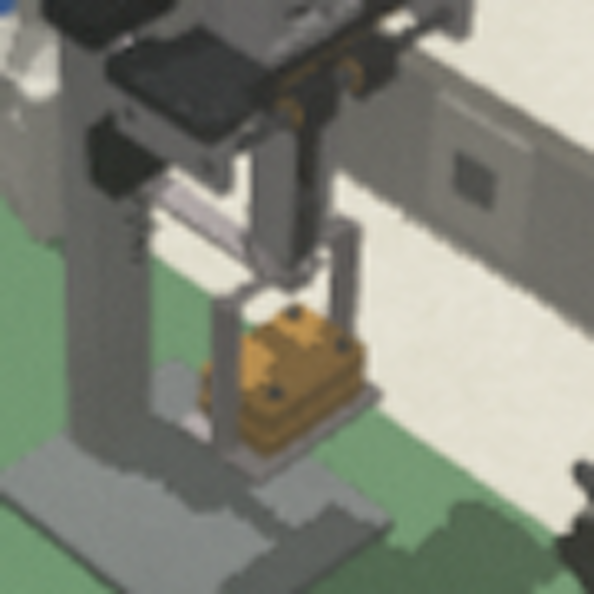

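>>> play_rows(rows=[[0,[0,0,-0.2],[0,0,0]],[0,[0,0,-0.5],[0,0,0]],[0,[0,0,-0.8],[0,0,0]],[0,[0,0,-1.1],[0,0,0]],[0,[0,0,-1.4],[0,0,0]],[0,[0,0,-1.7],[0,0,0]],[0,[0,0,-1.9],[0,0,0]],[0,[0,0,-2.0],[0,0,0]]])

```text
time: 13.1
tool_pos: [0.6208, -0.0453, 0.2122]
ee_rot: [3.142, -0.0, 1.572]
wrist_force: [-0.1, 0.7, -0.8]
width: 0.014
```

```bash
python3 look.py h4.png 25
```

```text
14.35 [ 0.62081182 -0.04523124  0.21251357] [ 3.14142810e+00 -1.45051546e-05  1.57180321e+00] [ 0.0781323   0.29342645 -0.03592009] [-1.5800e-01 -4.0943e+01 -3.0334e+01 -2.2000e-02  4.6000e-02 -0.0000e+00] 0.014138758469348506
[[282.34728649 293.75378513]
 [284.619736   226.32469268]]
```

>>> play_rows(rows=[[1.6,[0,0,0],[0,0,0]],[2,[0,0,0],[0,0,0]],[3,[0,0,0],[0,0,0]],[4,[0,0,0],[0,0,0]],[4,[0,0,0],[0,0,0]],[4,[0,0,0],[0,0,0]],[4,[0,0,0],[0,0,0]],[4,[0,0,0],[0,0,0]]])

```text
time: 15.07
tool_pos: [0.6208, -0.0452, 0.2125]
ee_rot: [3.142, 0.0, 1.572]
wrist_force: [0.1, 0.1, -0.2]
width: 0.0402
```

```bash
python3 look.py h5.png 6
```

```text
15.3667 [ 0.62077311 -0.04525281  0.21252062] [3.14148358e+00 3.38283207e-05 1.57178869e+00] [ 0.26221699 -0.21424067  0.1134947 ] [-0.0000e+00 -4.0908e+01 -3.0331e+01  7.0000e-02  2.8000e-02  0.0000e+00] 0.03996674828237079
[[282.32377858 293.80309128]
 [284.619736   226.32469268]]
```

View pics/h5.png

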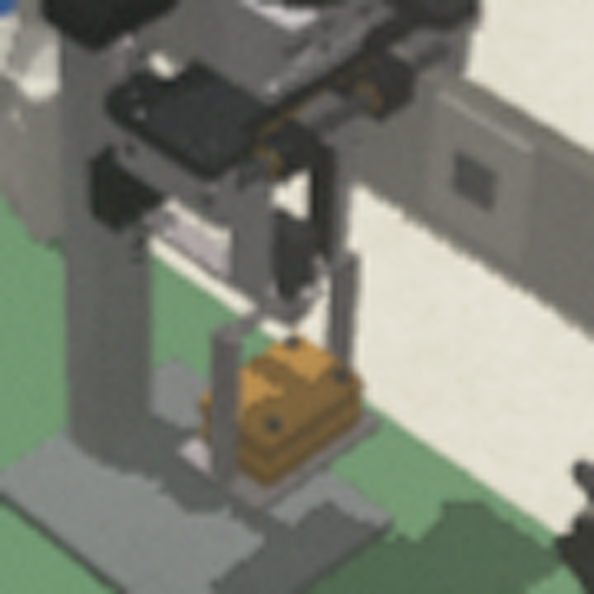

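The picture shows the carrier hanging free and upright, with the fingers open on both sides of the tab at about (293,255). The release was balanced, as the J2 torque barely changed. I'll wait for it to settle.

>>> play_rows(rows=[[4,[0,0,0],[0,0,0]],[4,[0,0,0],[0,0,0]],[4,[0,0,0],[0,0,0]],[4,[0,0,0],[0,0,0]],[4,[0,0,0],[0,0,0]],[4,[0,0,0],[0,0,0]],[4,[0,0,0],[0,0,0]],[4,[0,0,0],[0,0,0]]])

```text
time: 16.08
tool_pos: [0.6208, -0.0452, 0.2125]
ee_rot: [3.141, 0.0, 1.572]
wrist_force: [0.2, 0.7, 0.1]
width: 0.0398
```

>>> play_rows(rows=[[4,[0,0,0],[0,0,0]],[4,[0,0,0],[0,0,0]],[4,[0,0,0],[0,0,0]],[4,[0,0,0],[0,0,0]],[4,[0,0,0],[0,0,0]],[4,[0,0,0],[0,0,0]],[4,[0,0,0],[0,0,0]],[4,[0,0,0],[0,0,0]]])

```text
time: 16.75
tool_pos: [0.6208, -0.0452, 0.2125]
ee_rot: [3.141, -0.0, 1.572]
wrist_force: [-0.8, 0.3, -0.1]
width: 0.0399
```

>>> play_rows(rows=[[4,[0,0,0],[0,0,0]],[4,[0,0,0],[0,0,0]],[4,[0,0,0],[0,0,0]],[4,[0,0,0],[0,0,0]],[4,[0,0,0],[0,0,0]],[4,[0,0,0],[0,0,0]],[4,[0,0,0],[0,0,0]],[4,[0,0,0],[0,0,0]]])

```text
time: 17.42
tool_pos: [0.6208, -0.0452, 0.2125]
ee_rot: [3.142, 0.0, 1.572]
wrist_force: [0.3, -0.0, -1.0]
width: 0.0402
```

Run:
```python
from h import *
from fit import *
A=[];t=[]
for i in range(16):
    s=snap('side');A.append(s['pixels'][165:215,250:290].astype(np.float32).mean(2));t.append(get_obs()['time'])
R=np.mean(A,0);w=cv2.createHanningWindow(R.shape[::-1],cv2.CV_32F)
for a,q in zip(A,t):print(round(q,2),np.round(cv2.phaseCorrelate(R.astype(np.float32),a,w)[0],3))
```

```text
17.47 [-0.03   0.072]
17.52 [-0.025  0.016]
17.57 [-0.   -0.01]
17.62 [-0.008  0.069]
17.67 [-0.013 -0.076]
17.72 [-0.027 -0.011]
17.77 [ 0.002 -0.019]
17.82 [ 0.021 -0.06 ]
17.87 [-0.015 -0.046]
17.92 [ 0.038 -0.021]
17.97 [-0.012  0.082]
18.02 [ 0.012 -0.011]
18.07 [0.018 0.014]
18.12 [ 0.001 -0.021]
18.17 [-0.027  0.034]
18.22 [0.058 0.011]
```

Motion between frames is under 0.1 px (0.3 mm), so it is still. I'll give it a bit more time, then grip again.

>>> play_rows(rows=[[4,[0,0,0],[0,0,0]],[4,[0,0,0],[0,0,0]],[4,[0,0,0],[0,0,0]],[4,[0,0,0],[0,0,0]],[4,[0,0,0],[0,0,0]],[4,[0,0,0],[0,0,0]],[4,[0,0,0],[0,0,0]],[4,[0,0,0],[0,0,0]]])

```text
time: 18.88
tool_pos: [0.6208, -0.0453, 0.2125]
ee_rot: [3.141, 0.0, 1.572]
wrist_force: [0.1, -0.3, 0.5]
width: 0.0399
```

>>> play_rows(rows=[[3,[0,0,0],[0,0,0]],[2,[0,0,0],[0,0,0]],[1.7,[0,0,0],[0,0,0]],[1.5,[0,0,0],[0,0,0]],[1.4,[0,0,0],[0,0,0]],[1.2,[0,0,0],[0,0,0]],[0,[0,0,0],[0,0,0]],[0,[0,0,0],[0,0,0]]])

```text
time: 19.55
tool_pos: [0.6208, -0.0453, 0.2125]
ee_rot: [3.141, 0.0, 1.572]
wrist_force: [0.0, -0.3, -0.1]
width: 0.0135
```

>>> play_rows(rows=[[0,[0,0,0],[0,0,0]],[0,[0,0,0],[0,0,0]],[0,[0,0,0],[0,0,0]],[0,[0,0,0],[0,0,0]],[0,[0,0,0.1],[0,0,0]],[0,[0,0,0.2],[0,0,0]],[0,[0,0,0.3],[0,0,0]],[0,[0,0,0.5],[0,0,0]]])

```text
time: 20.22
tool_pos: [0.6208, -0.0452, 0.2174]
ee_rot: [-3.142, -0.0, 1.572]
wrist_force: [1.2, -0.5, 0.0]
width: 0.0139
```

>>> play_rows(rows=[[0,[0,0,0.2],[0,0,0]],[0,[0,0,0.4],[0,0,0]],[0,[0,0,0.6],[0,0,0]],[0,[0,0,0.8],[0,0,0]],[0,[0,0,1.0],[0,0,0]],[0,[0,0,1.2],[0,0,0]],[0,[0,0,1.4],[0,0,0]],[0,[0,0,1.6],[0,0,0]]])

```text
time: 20.88
tool_pos: [0.6208, -0.0452, 0.2336]
ee_rot: [-3.142, -0.0, 1.572]
wrist_force: [0.4, 0.7, -0.5]
width: 0.0136
```

>>> play_rows(rows=[[0,[0,0,0.2],[0,0,0]],[0,[0,0,0.4],[0,0,0]],[0,[0,0,0.6],[0,0,0]],[0,[0,0,0.8],[0,0,0]],[0,[0,0,1.0],[0,0,0]],[0,[0,0,1.2],[0,0,0]],[0,[0,0,1.4],[0,0,0]],[0,[0,0,1.6],[0,0,0]]])

```text
time: 21.55
tool_pos: [0.6206, -0.0452, 0.2495]
ee_rot: [-3.141, -0.0, 1.572]
wrist_force: [1.1, -0.4, -2.0]
width: 0.0138
```

>>> play_rows(rows=[[0,[0,0,0.2],[0,0,0]],[0,[0,0,0.4],[0,0,0]],[0,[0,0,0.6],[0,0,0]],[0,[0,0,0.8],[0,0,0]],[0,[0,0,1.0],[0,0,0]],[0,[0,0,1.2],[0,0,0]],[0,[0,0,1.4],[0,0,0]],[0,[0,0,1.6],[0,0,0]]])

```text
time: 22.22
tool_pos: [0.6206, -0.0452, 0.2654]
ee_rot: [-3.141, -0.0, 1.572]
wrist_force: [-0.5, 0.5, -3.3]
width: 0.0136
```

>>> play_rows(rows=[[0,[0,0,0.3],[0,0,0]],[0,[0,0,0.6],[0,0,0]],[0,[0,0,0.9],[0,0,0]],[0,[0,0,1.2],[0,0,0]],[0,[0,0,1.5],[0,0,0]],[0,[0,0,1.8],[0,0,0]],[0,[0,0,2.0],[0,0,0]],[0,[0,0,2.1],[0,0,0]]])

```text
time: 22.88
tool_pos: [0.6209, -0.0453, 0.2871]
ee_rot: [3.141, 0.0, 1.572]
wrist_force: [0.3, -0.8, -3.7]
width: 0.0139
```

```bash
python3 look.py h6.png 5
```

```text
23.1333 [ 0.62070417 -0.04521743  0.28625181] [-3.14126036e+00 -7.14803021e-05  1.57182531e+00] [ 0.11678892 -0.15158041 -3.36269967] [ 4.0000e-03 -4.3148e+01 -3.1990e+01  6.8000e-02  3.0000e-02  0.0000e+00] 0.013562622253208983
[[287.41927311 176.45346108]
 [284.619736   226.32469268]]
```

View pics/h6.png

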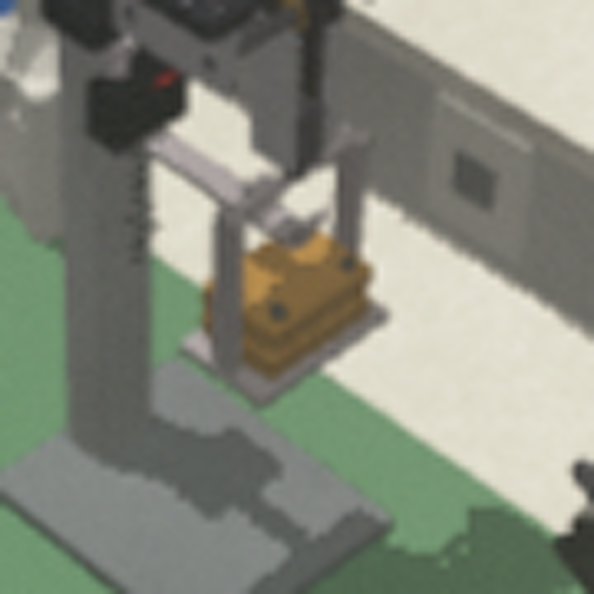

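The hook is back at its top position, with the lips at the same pixels as before loading, and the bar is clear above it. I'll withdraw along -y.

>>> play_rows(rows=[[0,[0,-0.5,0.1],[0,0,0]],[0,[0,-1.5,0.2],[0,0,0]],[0,[0,-3,0.2],[0,0,0]],[0,[0,-5,0.2],[0,0,0]],[0,[0,-7,0.2],[0,0,0]],[0,[0,-9,0.2],[0,0,0]],[0,[0,-11,0.2],[0,0,0]],[0,[0,-12.5,0.2],[0,0,0]]])

```text
time: 23.85
tool_pos: [0.6203, -0.1737, 0.2883]
ee_rot: [-3.141, 0.001, 1.569]
wrist_force: [-0.4, -0.8, -3.8]
width: 0.0137
```

>>> play_rows(rows=[[0,[-0.5,-0.5,0],[0,0,0]],[0,[-2,-0.5,0],[0,0,0]],[0,[-4.5,0,0],[0,0,0]],[0,[-7,1,0],[0,0,0]],[0,[-9.5,2.5,0],[0,0,0]],[0,[-12,4,0],[0,0,0]],[0,[-14.5,5.5,0],[0,0,0]],[0,[-17,7.5,0],[0,0,0]]])

```text
time: 24.52
tool_pos: [0.449, -0.095, 0.2885]
ee_rot: [3.141, 0.0, 1.571]
wrist_force: [0.3, 0.9, -2.8]
width: 0.0139
```

>>> play_rows(rows=[[0,[-2,2,0],[0,0,0]],[0,[-4,4,0],[0,0,0]],[0,[-5.5,6.5,0],[0,0,0]],[0,[-6.5,9,0],[0,0,0]],[0,[-6.5,12,0],[0,0,0]],[0,[-6,15,0],[0,0,0]],[0,[-5,17.5,0],[0,0,0]],[0,[-4,20,0],[0,0,0]]])

```text
time: 25.18
tool_pos: [0.4101, 0.1062, 0.2894]
ee_rot: [3.139, -0.0, 1.573]
wrist_force: [0.3, -1.5, -2.9]
width: 0.0142
```

>>> play_rows(rows=[[0,[1,2.5,0],[0,0,0]],[0,[2,5,0],[0,0,0]],[0,[3.2,7.7,0],[0,0,0]],[0,[4.5,10.7,0],[0,0,0]],[0,[5.7,13.5,0],[0,0,0]],[0,[6.8,16.2,0],[0,0,0]],[0,[7.7,18.5,-0.5],[0,0,0]],[0,[8.4,20,-1.5],[0,0,0]]])

```text
time: 25.85
tool_pos: [0.4952, 0.3074, 0.2746]
ee_rot: [3.139, -0.002, 1.574]
wrist_force: [0.2, -0.5, -3.5]
width: 0.0142
```

>>> play_rows(rows=[[0,[0.3,0.8,-1.5],[0,0,0]],[0,[0.4,1,-3],[0,0,0]],[0,[0.4,1,-5],[0,0,0]],[0,[0.4,1,-7],[0,0,0]],[0,[0.4,1,-9],[0,0,0]],[0,[0.4,1,-10.5],[0,0,0]],[0,[0.4,1,-11.5],[0,0,0]],[0,[0.4,1,-12],[0,0,0]]])

```text
time: 26.52
tool_pos: [0.4977, 0.3142, 0.1517]
ee_rot: [-3.139, 0.001, 1.572]
wrist_force: [0.1, -0.7, -3.5]
width: 0.0136
```

```bash
python3 look.py h7.png 5
python3 - <<'E'
from h import *
S=snap('side');s=S['pixels'][90:240,110:260]
cv2.imwrite('pics/t.png',cv2.resize(cv2.cvtColor(s,cv2.COLOR_RGB2BGR),None,fx=4,fy=4,interpolation=cv2.INTER_CUBIC))
E
```

```text
26.7667 [0.49950373 0.31511734 0.15519952] [ 3.13898313e+00 -1.34899404e-03  1.57180129e+00] [ 0.25076497  0.07848172 -3.39740306] [-3.0000e-03 -3.9383e+01 -3.1072e+01  7.3000e-02 -2.0000e-03 -1.0000e-03] 0.013959184000338283
[[-364.82915959  149.50970475]
 [ 284.619736    226.32469268]]
```

View pics/t.png

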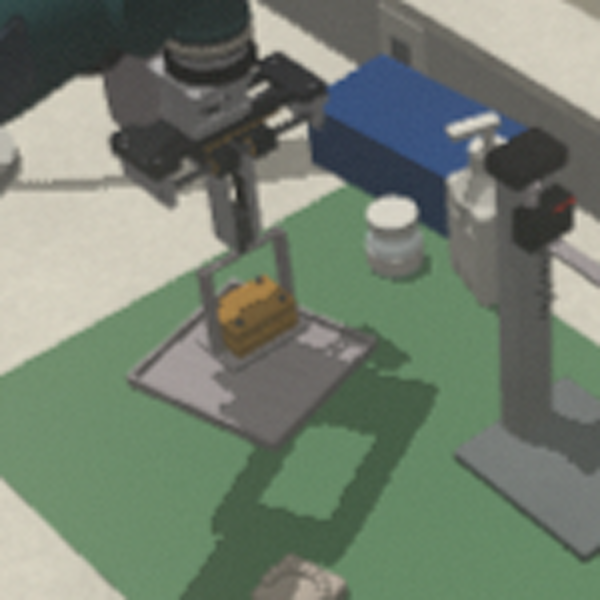

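The carrier is about 4 cm over the tray. Its base at about (255,345) should land near (255,382), close to the tray centre at about (252,378). I'll lower gently.

>>> play_rows(rows=[[0,[0,0,-0.5],[0,0,0]],[0,[0,0,-1.2],[0,0,0]],[0,[0,0,-1.8],[0,0,0]],[0,[0,0,-2.3],[0,0,0]],[0,[0,0,-2.7],[0,0,0]],[0,[0,0,-2.9],[0,0,0]],[0,[0,0,-3.0],[0,0,0]],[0,[0,0,-3.0],[0,0,0]]])

```text
time: 27.53
tool_pos: [0.4987, 0.3147, 0.1232]
ee_rot: [-3.141, 0.0, 1.572]
wrist_force: [0.3, -0.2, -3.4]
width: 0.0137
```

>>> play_rows(rows=[[0,[0,0,-0.1],[0,0,0]],[0,[0,0,-0.2],[0,0,0]],[0,[0,0,-0.3],[0,0,0]],[0,[0,0,-0.4],[0,0,0]],[0,[0,0,-0.4],[0,0,0]],[0,[0,0,-0.4],[0,0,0]]])

```text
time: 28.03
tool_pos: [0.4987, 0.3147, 0.1195]
ee_rot: [3.142, 0.0, 1.572]
wrist_force: [-0.6, 0.7, -3.3]
width: 0.0139
```

```bash
python3 look.py h8.png 8
```

```text
28.4333 [0.49879401 0.31476384 0.11953002] [ 3.14146662e+00 -1.74100094e-05  1.57181312e+00] [-0.05666526  0.13928165 -3.07970811] [ 0.0000e+00 -4.0244e+01 -3.1145e+01  7.3000e-02 -1.9000e-02  0.0000e+00] 0.013708783902219367
[[-357.62212738  201.06263552]
 [ 284.619736    226.32469268]]
```

Still carrying about 3.1 N, so I'll go lower in half-millimetre steps.

>>> play_rows(rows=[[0,[0,0,-0.05],[0,0,0]],[0,[0,0,-0.1],[0,0,0]],[0,[0,0,-0.15],[0,0,0]],[0,[0,0,-0.15],[0,0,0]],[0,[0,0,-0.15],[0,0,0]]])

```text
time: 28.9
tool_pos: [0.4989, 0.3149, 0.1187]
ee_rot: [3.141, -0.0, 1.572]
wrist_force: [-1.3, -0.7, 1.7]
width: 0.0139
```

```bash
python3 look.py h8.png 8
```

```text
29.3 [0.49891664 0.31493067 0.118704  ] [ 3.14079519e+00 -4.67316713e-04  1.57187195e+00] [-1.8041832  -0.01003839  2.46329083] [-5.0400e-01 -3.6299e+01 -2.8516e+01 -7.1000e-02 -7.3400e-01 -1.2000e-02] 0.014260415580471949
[[-357.44910238  201.9677311 ]
 [ 284.619736    226.32469268]]
```

>>> play_rows(rows=[[0,[0,0,0.05],[0,0,0]],[0,[0,0,0.05],[0,0,0]],[2,[0,0,0.05],[0,0,0]],[4,[0,0,0.05],[0,0,0]],[6,[0,0,0.05],[0,0,0]],[6,[0,0,0.05],[0,0,0]],[6,[0,0,0.05],[0,0,0]],[6,[0,0,0.05],[0,0,0]]])

```text
time: 30.02
tool_pos: [0.4988, 0.3147, 0.1183]
ee_rot: [3.142, 0.0, 1.572]
wrist_force: [-0.0, -0.3, -0.9]
width: 0.0503
```

>>> play_rows(rows=[[6,[0,0,0.5],[0,0,0]],[6,[0,0,1.5],[0,0,0]],[6,[0,0,3],[0,0,0]],[6,[0,0,5],[0,0,0]],[6,[0,0,7],[0,0,0]],[6,[0,0,9],[0,0,0]],[6,[0,0,11],[0,0,0]],[6,[0,0,12],[0,0,0]]])

```text
time: 30.68
tool_pos: [0.4998, 0.3153, 0.243]
ee_rot: [3.136, -0.003, 1.572]
wrist_force: [0.7, 0.6, 1.7]
width: 0.0603
```

>>> play_rows(rows=[[6,[0,0,0],[0,0,0]],[6,[0,0,0],[0,0,0]],[6,[0,0,0],[0,0,0]],[6,[0,0,0],[0,0,0]],[6,[0,0,0],[0,0,0]],[6,[0,0,0],[0,0,0]],[6,[0,0,0],[0,0,0]],[6,[0,0,0],[0,0,0]]])

```text
time: 31.35
tool_pos: [0.4987, 0.3147, 0.2381]
ee_rot: [-3.141, 0.0, 1.572]
wrist_force: [0.6, 0.2, 0.0]
width: 0.0601
```

Run:
```python
from fit import *
S=snap('side');s=S['pixels'][90:240,110:290]
cv2.imwrite('pics/t2.png',cv2.resize(cv2.cvtColor(s,cv2.COLOR_RGB2BGR),None,fx=4,fy=4,interpolation=cv2.INTER_CUBIC))
d=[x for x in silhouettes('side','carrier_bar') if x['point'][1]<215]
if d: print(d[0]['confidence'],fit([(S,d[0]['mask'].astype(float))],car+blk,[.499,.315,1.57]))
o=get_obs();print(o['time'],o['tool_pos'],o['qvel'].round(3))
```

```text
0.58 (array([0.501802  , 0.31487134, 1.61589091]), np.float64(0.1238087768147772))
31.45 [0.49875693 0.31473885 0.23839789] [ 0.    -0.001 -0.001 -0.001 -0.001  0.001]
```

View pics/t2.png

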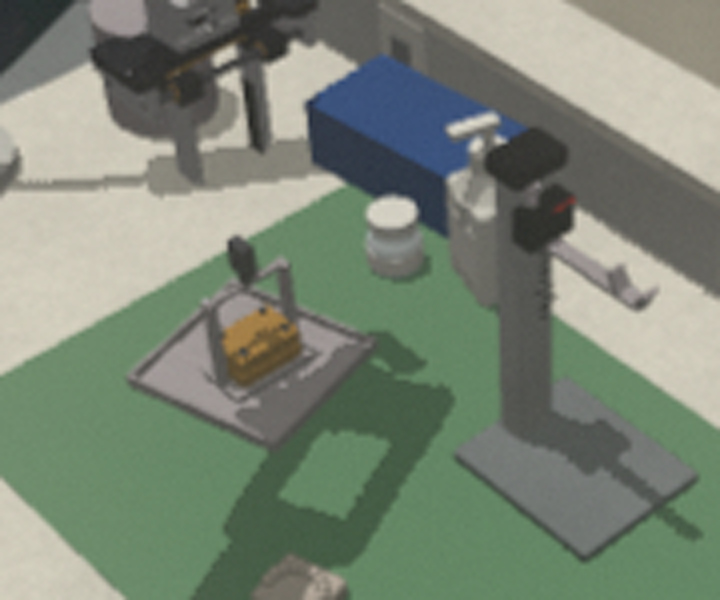

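The carrier stands upright in the middle of the tray, base at about (262,372) against tray centre (252,372). The hook is empty and at its top position, and the gripper is clear. I'll hand it in.

```bash
python3 -c "
from bench import *
print(close_job())"
```

```text
the job is handed in; nothing more can be done
None
```

I hung the carrier on the scale, let it hang free, lifted it off again, set it upright in the tray, and handed the job in at about 31 s of the 72 s. I got no verdict.

- **Weighing:** I lowered it onto the hook at about 2–4 cm/s until the wrist force was near zero. It hung free for about 4 s, and pictures near the end of that time showed less than 0.1 px (about 0.3 mm) of motion. The hook went down about 47 mm, which by the spring law is about 3.1 N. The wrist sensor read 3.3–3.6 N; it is noisy (about 0.6 N per reading), so these don't agree exactly.
- **Lifting off:** I took it back up at 2.4 cm/s. In the pictures the hook is empty and back at its starting pixels.
- **Tray:** The model fit puts the carrier's base at (0.502, 0.315), against the tray centre at (0.498, 0.316). I pressed about 2.5 N into the tray before releasing. The gripper ended 12 cm above the carrier, touching nothing.
- **Not checked directly:** I could not measure hook speed or how the bar sat on the hook's floor, so I judged both from the commanded motion, the forces and the pictures. I did not re-measure the other objects, though I saw no contact with any of them.

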